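# Clear the jug and click the canister rack round

## Task

The blue jug is standing in the way of the revolving canister rack. Without turning the rack, move the jug out and set it down upright, fully on the round cork trivet, without dropping it; then turn the rack clockwise (seen from above) by exactly one click, a quarter turn, so that the square canister rests at the white pointer. Leave the jar, mug, brush and spoon where they are.

Things in the scene. Friction and masses are not known exactly. Their poses are not given: they have to be found in the camera images.
- jug: Loose blue ceramic jug, open top, 0.35 kg. Origin: centre of its underside. Body outer radius 42 mm (foot 37), 100 mm high, wall 5 mm, inner floor 6 mm up. Loop handle on its own -x side: 11 mm bar, out to 80 mm from the axis, 23 to 88 mm high. Pouring lip on +x to 52 mm. Starts in the gap between the square canister and the one at the pointer, about 126 mm from the rack axis, handle outwards.
- trivet: Fixed round cork trivet, radius 75 mm, 5 mm thick, on the counter. Origin at the centre of its underside (its top is at +5 mm). To the left or to the right of the rack.
- rack: Fixed foot of the revolving rack, white plastic disc of radius 68 mm. Origin on the turning axis at counter level. Its own -x points along the pointer tongue, a white strip 26 mm wide and 8 mm high that reaches 165 mm from the axis.
- pointer (a point): Outer end of the white pointer tongue of the rack's foot, 165 mm from the axis, 8 mm high.
- rack_axis (a point): On the turning axis, 90 mm above the counter, at a steel post (radius 17 mm, top 106 mm). The turning plate is 16 to 25 mm high: hub of radius 56 mm, four lobes of radius 34 mm centred 85 mm from the axis at every 90 degrees, each with a fixed canister: the square one and three round ones (radius 31 mm, lid top 107 mm, knob to 114 mm); gaps between are free.
- square_can (a point): Centre of the flat hinged lid (top at 105 mm above the counter) of the square canister, 54 by 54 mm clear acrylic, fixed on the rack, 85 mm from the turning axis; turns with the rack. It starts a quarter turn anticlockwise (from above) from the pointer, so a quarter turn clockwise brings it there.
- turntable (a joint): Angle of the turning rack in rad, 0 at the start, growing clockwise seen from above. It clicks gently into rest at every quarter turn (0, 1.571, ...) and needs about 2 N of push at a canister to leave a click; past half way it is drawn on into the next one.
- jar: Loose bystander: closed glass jar with steel cap, radius 36 mm, 95 mm high. Origin at the centre of its underside. Stands on the side of the rack where the trivet is not.
- mug: Loose bystander: white mug, radius 38 mm, 85 mm high, beyond the rack. Origin at the centre of its underside.
- brush: Loose bystander: white kitchen brush lying on the counter at the near left. Origin on its underside at mid length, lying along its own x.
- spoon: Loose bystander: steel spoon lying on the counter beyond the rack. Origin on its underside at mid length, lying along its own x.
Things that resemble listed ones, but are neither listed nor needed, are in the scene too. What is shaped like the jug but yellow is not meant.

How it is judged:
By the outcome, as a careful person would: the job done as asked, in the order asked, and still so for the second after the job is handed in, with the robot touching nothing.
It also fails if it takes over 56 s, if anything falls off the work surface, if the arm or the gripper's body presses on something with over 40 N, if the wrist force passes 120 N, or if a joint passes its speed limit or range.

## Robot

A 6-joint arm with a two-finger parallel gripper is mounted at the origin on the work surface. World frame = base frame: x ahead of the robot, y to its left, z up, the work surface at z = 0. Lengths are in m, angles in rad, forces in N, time in s.
With the tool pointing down it reaches from about 0.375 to 0.9 m from the base axis. Payload 3.1 kg.
Tool frame: the origin (TCP) lies at the very end of the fingers, on their centre line; the grasp point (between the pads) lies 19 mm behind it (robot.grip_depth is the distance from the TCP to the grasp point, in m); z points along the fingers, y is the direction in which the jaws open and shut (so a half turn about z gives the same grasp; the last joint's range is limited). The gripper opens to 87 mm and grips with 3 to 60 N. Pads are 19 mm wide; open, the fingers measure 117 mm over their backs; the gripper's body (75 mm by 190 mm) begins 51 mm behind the grasp point.
Start: joints at [0.93, 0.527, 1.433, -0, 1.181, -0.178], TCP at [0.278, 0.56, 0.223] pointing down, gripper open.
Joint ranges: [-3.08, 3.08], [-0.75, 2.2], [0.22, 2.44], [-1.43, 4.57], [0, 2.65], [-2.85, 2.85]. Speed limits (rad/s): [2.79, 2.79, 3.14, 3.14, 3.14, 3.14].

## Interface

Orientations are given as a unit quaternion [x, y, z, w].
In Python, from rig import robot gives the robot as it stands.
- The arm moves only by the tool drive_tool, never from a script. Its argument "series" is a list of rows, each a list of 7 numbers: the shift along the tool's x, y, z in m, then the turn, a rotation vector about the tool's x, y, z in degrees, then the opening, from 0 (shut) to 1 (fully open). A call has 1 to 5 rows; each row shifts and turns the commanded pose from where the row before left it, along the tool's axes as they then stand; what a row does not reach is not made up. A row lasts 1/8 s, in which the tool goes at most 62.5 mm and 10.7 degrees, less where a joint would pass 70% of its speed; a pose out of reach is approached as far as the arm can. A call is refused whole if a number of a shift passes 0.0625 or a number of a turn 10.7, either way. A call with a gripper value outside its range is refused whole. The fingers move at their own pace and stop on an object; "squeeze" is the grip in N (left out, the last holds). Time passes only in rows, so rows that do not move let the fingers close. It gives the time, the measured TCP pose, the force and the opening at its end, in the units of the state.
- robot.get_obs(): the state, without advancing time (a new reading comes with each control period).
- robot.camera(name): name is "side" or "top" or "wrist"; returns (picture, depth): 420x560x3 uint8, blue, green, red; 420x560 float32, m along the optical axis (not along the pixel's ray), 0 where there is no reading.
- robot.camera_model(name): a dict with "fx", "fy", "cx", "cy" (pixels), "R" (3x3) and "t" (3): a world point X has camera coordinates R X + t. Camera axes: x right, y down, z forward; pixel columns grow to the right and rows downward; lengths in m; the calibration is good to about 2 mm. The wrist camera is an equidistant fisheye: a pixel r from the principal point sees the ray r / f radians off the axis. A picture is of the moment at which its call begins: read the wrist's pose just before it. camera_model takes no time and is no camera call; for the wrist camera it gives the pose at the moment of the call.
- robot.hand_in(): hands the job in, once; it reports no verdict.
The state is a dict: "time": time; "q": joint angles; "joint_velocities": joint speeds; "joint_torque": joint torques, N m; "position": TCP position; "tool_rot": TCP orientation; "ft_force": force on the tool from outside, world axes, zero at the start; "moment": the same for the moment, N m; "grip_width": finger opening in m.
Only numpy, scipy, OpenCV 4.12 (cv2) and the standard library are available. Lean on these libraries where they do the work, as an engineer would, in place of code of your own. Each camera call takes 0.05 s, during which the arm holds its last target. There are 200 camera calls.

## Working session

There is one attempt and no reset: what is moved stays moved. The work goes in short steps, Python scripts to look and compute and a tool call to move; the robot and the scene stay as the last step left them, time stands still between calls to the robot, and variables do not carry over. Pictures are saved under pics/ and viewed, about 8 in all and at most 12, crops included, and the job is handed in when it is done.

Besides the shell and the picture viewer there is one more tool, called after "Request:" as a command line: name --pt "numbers of a row" for each row, then --argument value for the rest. drive_tool: Moves the arm, as the interface text tells. Its arguments: {"type":"object","properties":{"series":{"type":"array"},"squeeze":{"type":"number"}},"required":["series"]}

```bash
mkdir -p pics; ls; cat > h.py <<'E'
import numpy as np, cv2
from rig import robot
def pts(name):
    im,d=robot.camera(name); m=robot.camera_model(name)
    return im,d,m
def world(d,m):
    v,u=np.mgrid[:d.shape[0],:d.shape[1]]
    P=np.stack([(u-m["cx"])/m["fx"]*d,(v-m["cy"])/m["fy"]*d,d],-1)
    return (P-np.array(m["t"]))@np.array(m["R"])
E
python3 - <<'E'
from h import *
for n in("top","side"):
    im,d,m=pts(n); cv2.imwrite(f"pics/{n}0.png",im); np.savez(f"{n}0.npz",im=im,d=d,**m)
    print(n,m, (d>0).mean())
print(robot.get_obs())
E
```

```text
pics
top {'fx': 459.53075935566574, 'fy': 459.53075935566574, 'cx': 282.85217737057224, 'cy': 203.48524719261383, 'R': array([[-0.00385861, -0.99976209, -0.02146821],
       [-0.98996035,  0.00685237, -0.14117911],
       [ 0.14129263,  0.02070792, -0.98975127]]), 't': array([0.01302049, 0.57723877, 1.1499043 ])} 0.9961139455782313
side {'fx': 527.2111761372389, 'fy': 527.2111761372389, 'cx': 276.2457215530479, 'cy': 215.35903767900007, 'R': array([[ 0.86993871, -0.49308293,  0.00871076],
       [-0.30691208, -0.55513719, -0.77306382],
       [ 0.38602024,  0.6698447 , -0.63426844]]), 't': array([-0.49803233,  0.24449517,  0.86863911])} 0.9959906462585034
{'time': 0.1, 'q': array([ 9.30510937e-01,  5.28350642e-01,  1.43374937e+00, -2.72381822e-05,
        1.18143423e+00, -1.78517671e-01]), 'joint_velocities': array([-0.00084966, -0.00261354, -0.00133311, -0.00239846,  0.00082982,
       -0.00030858]), 'joint_torque': array([-9.61966471e-04, -4.40982449e+01, -1.77151358e+01,  6.34430023e-02,
        5.34508377e-02, -2.95286611e-05]), 'position': array([0.27804922, 0.55901139, 0.22169126]), 'tool_rot': array([ 2.28832866e-01,  9.73465242e-01, -8.95580427e-04, -3.74880843e-04]), 'ft_force': array([-0.54179886, -0.25248442, -0.60076022]), 'moment': array([-0.02404598, -0.05671704, -0.0150228 ]), 'grip_width': 0.08719938185741813}
```

View pics/top0.png

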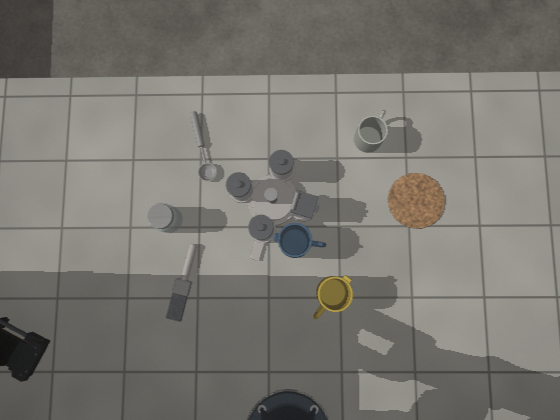

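View pics/side0.png

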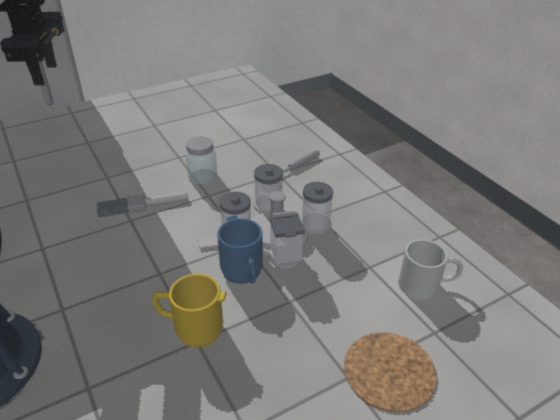

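The top view shows the rack post at about (271,195) and the pointer tip at (257,258). The jug is at (295,240) with its handle to the right at (323,244), the square can at (305,205), the trivet at (417,200) and the yellow decoy at (335,293). Next I'll measure these.

```bash
python3 - <<'E'
from h import *
from scipy.optimize import least_squares
f=np.load("top0.npz"); im,d=f["im"],f["d"]; W=world(d,f)
hsv=cv2.cvtColor(im,cv2.COLOR_BGR2HSV); H,S,V=[hsv[...,i].astype(int) for i in range(3)]
def circ(P):
    r=least_squares(lambda p:np.hypot(P[:,0]-p[0],P[:,1]-p[1])-p[2],[*P.mean(0)[:2],.04],loss="soft_l1",f_scale=.002).x
    return r.round(4)
print("counter z",np.median(W[300:330,200:260,2]))
blue=(H>95)&(H<125)&(S>90); blue[300:]=0
rim=blue&(W[...,2]>.09)
P=W[rim]; print("rim",len(P),circ(P),P[:,2].max())
fl=blue&(W[...,2]<.03)&(np.hypot(*(W[...,:2]-circ(P)[:2]).transpose(2,0,1))<.035); print("floor",W[fl].mean(0) if fl.any() else 0)
c=circ(P)[:2]
hd=blue&(W[...,2]>.03)&(np.hypot(W[...,0]-c[0],W[...,1]-c[1])>.055)
print("handle+lip pts"); 
for p,z in zip(W[hd][::4],range(99)): print((p[:2]-c).round(3),p[2].round(3),end=" ")
print()
cork=(H<22)&(S>80)&(np.indices(H.shape)[1]>370)
n,l,st,ce=cv2.connectedComponentsWithStats(cork.astype(np.uint8)); k=1+st[1:,4].argmax(); m=l==k
m=cv2.morphologyEx(m.astype(np.uint8),cv2.MORPH_CLOSE,np.ones((5,5)));cs=max(cv2.findContours(m,0,1)[0],key=len)
q=W[m>0];print("trivet",(q.max(0)+q.min(0))/2,np.ptp(q,axis=0),q.mean(0))
yl=(H>20)&(H<35)&(S>120); Pq=W[yl&(W[...,2]>.09)]; print("yellow",circ(Pq), W[yl].min(0),W[yl].max(0))
# post top and lids
for nme,(u,v) in dict(post=(271,195),sq=(305,205),c1=(281,162),c2=(238,185),c3=(261,228),mug=(371,130),jar=(161,216)).items():
    a=np.zeros(H.shape,bool); a[v-16:v+17,u-16:u+17]=1
    a&=(W[...,2]>(.102 if nme in("c1","c2","c3") else .098 if nme in("sq","post") else .08))
    n,l,st,ce=cv2.connectedComponentsWithStats(a.astype(np.uint8)); k=l[v,u] or 1
    q=W[l==k]; print(nme,(q.max(0)+q.min(0))/2,q.mean(0),np.ptp(q,axis=0))
print("ptr",W[256,257],W[258,257],W[262,257])
E
```

```text
counter z 0.0006309061249008505
rim 114 [ 0.4801 -0.0185  0.0393] 1.2198928253204708
floor 0
handle+lip pts
[-0.071  0.004] 1.22 [-0.008 -0.064] 0.084 [-0.01  -0.066] 0.085 
trivet [ 0.53592384 -0.21624572  0.60879295] [0.25380622 0.40299105 1.22219974] [ 0.58804957 -0.34149833  0.0106563 ]
yellow [ 0.3511 -0.1145  0.0396] [ 0.29067875 -0.16828459 -0.00353837] [ 0.40902073 -0.01475019  1.21989283]
post [0.59186921 0.03882113 0.10609187] [0.59182121 0.03918202 0.1068407 ] [0.02992972 0.03208716 0.01203649]
sq [ 0.5044175  -0.04323732  0.65918932] [ 0.56429775 -0.04270648  0.12012955] [0.19079353 0.06884079 1.12140701]
c1 [0.6725505  0.01398072 0.11110625] [0.67265715 0.01389956 0.1081964 ] [0.06074958 0.05720443 0.01696035]
c2 [0.52869004 0.06702805 0.66102969] [0.61546602 0.11868976 0.11523419] [0.23933862 0.16355647 1.11772628]
c3 [0.51064136 0.06438809 0.11082405] [0.51083321 0.06403015 0.10842469] [0.05903598 0.05891187 0.01710414]
mug [ 0.75825194 -0.21955652  0.08570435] [ 0.75897909 -0.21959085  0.08493098] [0.07535808 0.07392022 0.0113026 ]
jar [0.4898525  0.16571016 0.65097655] [0.54029367 0.31304284 0.09962203] [0.16166354 0.3609207  1.13783256]
ptr [0.44313907 0.07870979 0.01198584] [0.4379606  0.07875099 0.01117807] [0.42772605 0.07945873 0.0014747 ]
```

```bash
python3 - <<'E'
from h import *
f=np.load("top0.npz"); im,d=f["im"],f["d"]; W=world(d,f); W[d<=0]=np.nan
g=np.load("side0.npz"); G=world(g["d"],g); G[g["d"]<=0]=np.nan
def hs(i): return [cv2.cvtColor(i,cv2.COLOR_BGR2HSV)[...,k].astype(int) for k in range(3)]
H,S,V=hs(im); z=W[...,2]
b=(H>95)&(H<125)&(S>90)&(np.arange(420)[:,None]<300)&(z<.12)
P=W[b&(z>.094)]; r=cv2.minEnclosingCircle(P[:,:2].astype(np.float32)); print("rim encl",r, np.median(P,0))
q=W[b&(z>.09)];print("ext",q.min(0),q.max(0))
c=np.array(r[0]); 
h=b&(z>.06)&(z<.095)&(np.linalg.norm(W[...,:2]-c,axis=-1)>.05); print("handle",W[h].round(3).tolist()[:25])
H2,S2,V2=hs(g["im"]); b2=(H2>95)&(H2<125)&(S2>90)&(G[...,2]<.12)&(G[...,0]>.38)
q=G[b2&(G[...,2]>.092)];print("side rim",cv2.minEnclosingCircle(q[:,:2].astype(np.float32)),len(q))
def trv(H,S,W): 
    m=(H<22)&(S>80)&(abs(W[...,2]-.006)<.012)&(W[...,1]<-.24)
    return cv2.minEnclosingCircle(W[m][:,:2].astype(np.float32)),np.median(W[m],0)
print("trivet",trv(H,S,W),trv(H2,S2,G))
a=(z>.1)&(z<.115); a[:,:]&=(W[...,0]>.52)&(W[...,0]<.61)&(W[...,1]<.0)&(W[...,1]>-.09)
print("sq",W[a].mean(0),cv2.minAreaRect(W[a][:,:2].astype(np.float32)))
E
```

```text
rim encl ((0.4826037883758545, -0.015573201701045036), 0.04471249878406525) [ 0.48406062 -0.03309811  0.10015116]
ext [ 0.44011909 -0.05940563  0.09530823] [0.52080184 0.02816047 0.10482964]
handle [[0.474, -0.079, 0.089], [0.472, -0.077, 0.087], [0.472, -0.08, 0.084], [0.472, -0.082, 0.084], [0.472, -0.085, 0.082], [0.47, -0.08, 0.085], [0.47, -0.082, 0.086], [0.47, -0.084, 0.085], [0.467, -0.082, 0.085], [0.467, -0.084, 0.088]]
side rim ((0.4831852912902832, -0.017946861684322357), 0.04669027030467987) 331
trivet (((0.588426947593689, -0.34427717328071594), 0.07595755159854889), array([ 0.58900765, -0.34287211,  0.00569897])) (((0.5906474590301514, -0.3450428545475006), 0.07502347975969315), array([ 0.58738101, -0.34909745,  0.00447322]))
sq [ 0.56602736 -0.0430871   0.10605618] ((0.5549224019050598, -0.042267847806215286), (0.06451469659805298, 0.08138687163591385), 75.0820083618164)
```

Request:
drive_tool --pt "0 -0.06 0 0 0 10 0.5" --pt "0 -0.06 0 0 0 10 0.5" --pt "0 -0.06 0 0 0 10 0.5" --pt "0 -0.06 0 0 0 10 0.5" --pt "0 -0.05 0 0 0 10 0.5"

```text
time: 0.72
position: [0.0749, 0.3608, 0.2222]
tool_rot: [0.622, 0.783, -0.001, 0.0]
ft_force: [-0.4, 0.4, 0.8]
grip_width: 0.047
```

```bash
cat >> h.py <<'E'
from scipy.spatial.transform import Rotation as Rn
def goal(x,y,z,yaw):  # yaw: world direction of tool y, deg, tool down; prints shift in current tool axes and tool-z turn
    o=robot.get_obs(); R=Rn.from_quat(o["tool_rot"]); s=R.inv().apply(np.array([x,y,z])-o["position"])
    ty=R.apply([0,1,0]); a=np.degrees(np.arctan2(ty[1],ty[0])); t=-((yaw-a+180)%360-180)
    print("shift",s.round(4),"turnz",round(t,1),"tilt",R.apply([0,0,1]).round(3))
E
echo
```

Request:
drive_tool --pt "-0.024 0.055 0 0 0 0 0.5" --pt "-0.024 0.055 0 0 0 0 0.5" --pt "-0.024 0.055 0 0 0 0 0.5" --pt "-0.024 0.055 0 0 0 0 0.5" --pt "-0.024 0.055 0 0 0 0 0.5"

```text
time: 1.35
position: [0.3739, 0.3101, 0.2224]
tool_rot: [0.619, 0.785, -0.0, -0.0]
ft_force: [0.7, 1.4, -0.3]
grip_width: 0.0436
```

```bash
python3 -c "
from h import *
goal(.442,-.012,.16,-10)"
```

```text
shift [-0.3292 -0.009   0.0623] turnz 23.5 tilt [-0.  0. -1.]
```

Request:
drive_tool --pt "-0.055 -0.002 0 0 0 0 0.5" --pt "-0.055 -0.002 0 0 0 0 0.5" --pt "-0.055 -0.002 0 0 0 0 0.5" --pt "-0.055 -0.002 0 0 0 0 0.5" --pt "-0.055 -0.001 0 0 0 0 0.5"

```text
time: 1.98
position: [0.4277, 0.0397, 0.2225]
tool_rot: [0.619, 0.786, 0.0, -0.0]
ft_force: [0.8, -0.5, 0.0]
grip_width: 0.0431
```

Request:
drive_tool --pt "-0.053 0 0.02 0 0 0 0.5" --pt "0 0 0.02 0 0 10 0.5" --pt "0 0 0.02 0 0 10 0.5" --pt "0 0 0 0 0 3.5 0.5" --pt "0 0 0 0 0 0 0.5"

```text
time: 2.6
position: [0.4399, -0.0102, 0.1621]
tool_rot: [0.766, 0.643, -0.0, -0.0]
ft_force: [0.7, -0.7, -1.2]
grip_width: 0.0438
```

```bash
python3 - <<'E'
from h import *
goal(.442,-.012,.062,-10)
for n in ("wrist",):
    im,d=robot.camera(n); cv2.imwrite("pics/w1.png",im)
im,d,m=pts("side"); cv2.imwrite("pics/s1.png",cv2.resize(im[150:330,150:330],None,fx=3,fy=3))
E
```

```text
shift [-0.0015  0.0025  0.1001] turnz 0.1 tilt [-0.001  0.    -1.   ]
```

View pics/w1.png

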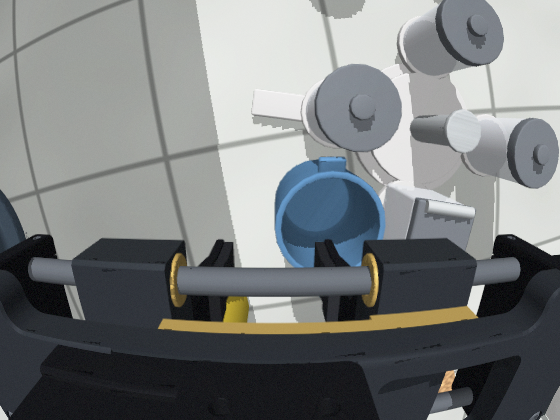

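The wrist view shows the fingers at about (220,260) and (335,260), straddling the jug's robot-side wall. The handle is below and clear, so I'll descend.

Request:
drive_tool --pt "-0.0015 0.0025 0.025 0 0 0 0.5" --pt "0 0 0.025 0 0 0 0.5" --pt "0 0 0.025 0 0 0 0.5" --pt "0 0 0.02 0 0 0 0.5" --pt "0 0 0 0 0 0 0.5"

```text
time: 3.32
position: [0.4418, -0.0118, 0.0668]
tool_rot: [0.766, 0.643, -0.001, -0.001]
ft_force: [-0.5, -0.4, 0.4]
grip_width: 0.0437
```

Request:
drive_tool --pt "0 0 0 0 0 0 0.3" --pt "0 0 0 0 0 0 0.2" --pt "0 0 0 0 0 0 0.1" --pt "0 0 0 0 0 0 0" --pt "0 0 0 0 0 0 0" --squeeze 30

```text
time: 3.95
position: [0.4431, -0.0122, 0.0678]
tool_rot: [0.766, 0.643, 0.001, 0.001]
ft_force: [1.0, 0.4, 2.2]
grip_width: 0.0049
```

The wall is held at 4.9 mm. Lifting gently.

Request:
drive_tool --pt "0 0 0 0 0 0 0" --pt "0 0 -0.01 0 0 0 0" --pt "0 0 -0.02 0 0 0 0" --pt "0 0 -0.03 0 0 0 0" --pt "0 0 -0.03 0 0 0 0" --squeeze 45

```text
time: 4.58
position: [0.4409, -0.0117, 0.1581]
tool_rot: [0.766, 0.643, -0.001, -0.001]
ft_force: [-0.1, -0.3, -4.0]
grip_width: 0.0052
```

Request:
drive_tool --pt "0 0 -0.035 0 0 0 0" --pt "0 0 -0.03 0 0 0 0" --pt "0 0 -0.02 0 0 0 0" --pt "0 0 0 0 0 0 0"

```text
time: 5.08
position: [0.4423, -0.012, 0.2435]
tool_rot: [0.766, 0.643, 0.0, 0.001]
ft_force: [-0.8, -0.1, -4.4]
grip_width: 0.0047
```

```bash
python3 - <<'E'
from h import *
im,d,m=pts("side"); cv2.imwrite("pics/s2.png",im)
W=world(d,m); hsv=cv2.cvtColor(im,cv2.COLOR_BGR2HSV)
b=(hsv[...,0]>95)&(hsv[...,0]<125)&(hsv[...,1]>90)&(d>0)&(W[...,0]>.38)
print(W[b].min(0),W[b].max(0)); goal(.55,-.33,.25,-10)
E
```

```text
[ 0.43835057 -0.10133662  0.18014581] [0.51948204 0.01884624 0.27966552]
shift [-0.2946  0.1619 -0.0077] turnz 0.0 tilt [-0.001  0.    -1.   ]
```

View pics/s2.png

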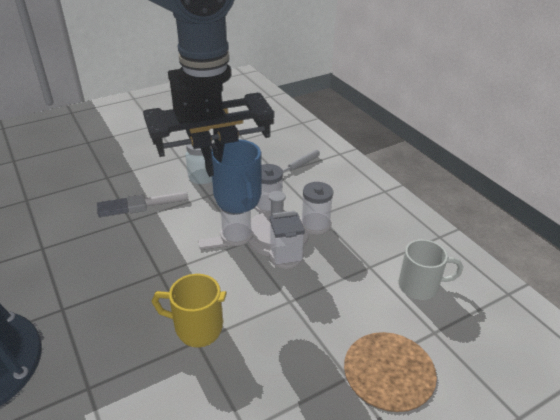

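The jug hangs upright at about (237,175) in the side view and the rack hasn't turned. Carrying it over to the trivet.

Request:
drive_tool --pt "-0.02 0.01 0 0 0 0 0" --pt "-0.035 0.02 0 0 0 0 0" --pt "-0.04 0.02 0 0 0 0 0" --pt "-0.04 0.02 0 0 0 0 0" --pt "-0.04 0.02 0 0 0 0 0"

```text
time: 5.75
position: [0.4996, -0.2005, 0.2403]
tool_rot: [0.766, 0.643, -0.001, -0.002]
ft_force: [-0.2, -0.6, -4.2]
grip_width: 0.0049
```

Request:
drive_tool --pt "-0.04 0.022 0 0 0 0 0" --pt "-0.04 0.022 0.01 0 0 0 0" --pt "-0.03 0.02 0.02 0 0 0 0" --pt "-0.017 0.009 0.02 0 0 0 0" --pt "0 0 0.02 0 0 0 0"

```text
time: 6.38
position: [0.5497, -0.3388, 0.1689]
tool_rot: [0.766, 0.642, -0.001, -0.002]
ft_force: [-0.5, 0.7, -3.9]
grip_width: 0.0048
```

```bash
python3 - <<'E'
from h import *
goal(.55,-.338,.0725,-10)
im,d,m=pts("side"); cv2.imwrite("pics/s3.png",im)
W=world(d,m); hsv=cv2.cvtColor(im,cv2.COLOR_BGR2HSV)
b=(hsv[...,0]>95)&(hsv[...,0]<125)&(hsv[...,1]>90)&(d>0)&(W[...,0]>.4)
print(W[b].min(0),W[b].max(0), np.percentile(W[b],[1,99],axis=0)); print(robot.get_obs()["position"],robot.get_obs()["grip_width"])
E
```

```text
shift [0.0007 0.0005 0.0964] turnz -0.1 tilt [-0.003  0.002 -1.   ]
[ 0.54478328 -0.42526135  0.11122514] [ 0.62876684 -0.31425094  0.24483509] [[ 0.5465912  -0.42198226  0.1208451 ]
 [ 0.62609454 -0.31625694  0.20133234]]
[ 0.54767197 -0.33638384  0.16578512] 0.00473596596491453
```

Request:
drive_tool --pt "0 0 0.025 0 0 0 0" --pt "0 0 0.025 0 0 0 0" --pt "0 0 0.02 0 0 0 0" --pt "0 0 0.013 0 0 0 0" --pt "0 0 0 0 0 0 0"

```text
time: 7.05
position: [0.5495, -0.3366, 0.0878]
tool_rot: [0.766, 0.643, -0.0, -0.002]
ft_force: [0.0, 0.7, -3.9]
grip_width: 0.0047
```

Request:
drive_tool --pt "0 0 0.004 0 0 0 0" --pt "0 0 0.003 0 0 0 0" --pt "0 0 0.0 0 0 0 0"

```text
time: 7.42
position: [0.5508, -0.3377, 0.0828]
tool_rot: [0.766, 0.643, 0.0, 0.0]
ft_force: [-0.2, 0.5, -3.8]
grip_width: 0.005
```

Request:
drive_tool --pt "0 0 0.003 0 0 0 0" --pt "0 0 0.003 0 0 0 0" --pt "0 0 0 0 0 0 0"

```text
time: 7.8
position: [0.5505, -0.3375, 0.0762]
tool_rot: [0.766, 0.643, -0.0, -0.0]
ft_force: [-0.2, -0.1, -5.2]
grip_width: 0.0049
```

Request:
drive_tool --pt "0 0 0.002 0 0 0 0" --pt "0 0 0 0 0 0 0"

```text
time: 8.05
position: [0.5506, -0.3376, 0.0743]
tool_rot: [0.766, 0.643, -0.0, -0.0]
ft_force: [0.0, -0.2, -3.8]
grip_width: 0.005
```

Request:
drive_tool --pt "0 0 0.0015 0 0 0 0" --pt "0 0 0 0 0 0 0"

```text
time: 8.3
position: [0.5509, -0.3378, 0.0731]
tool_rot: [0.766, 0.643, 0.0, 0.0]
ft_force: [0.1, -0.2, -3.4]
grip_width: 0.0047
```

Request:
drive_tool --pt "0 0 0.001 0 0 0 0" --pt "0 0 0 0 0 0 0"

```text
time: 8.55
position: [0.5508, -0.3378, 0.0729]
tool_rot: [0.766, 0.643, -0.0, 0.0]
ft_force: [-2.4, 1.7, 3.5]
grip_width: 0.0046
```

The force sign has flipped, so the jug is down on the trivet. Releasing and withdrawing.

Request:
drive_tool --pt "0 0 0 0 0 0 0.1" --pt "0 0 0 0 0 0 0.25" --pt "0 0 0 0 0 0 0.4" --pt "0 0 0 0 0 0 0.45" --pt "0 0 0 0 0 0 0.45"

```text
time: 9.18
position: [0.5507, -0.3377, 0.072]
tool_rot: [0.766, 0.643, 0.0, -0.0]
ft_force: [0.3, -0.4, 0.5]
grip_width: 0.0369
```

Request:
drive_tool --pt "0 0 -0.02 0 0 0 0.45" --pt "0 0 -0.04 0 0 0 0.45" --pt "0 0 -0.05 0 0 0 0.45" --pt "0 0 -0.04 0 0 0 0.45" --pt "0 0 0 0 0 0 0.45"

```text
time: 9.8
position: [0.553, -0.3396, 0.2282]
tool_rot: [0.766, 0.643, 0.001, 0.006]
ft_force: [0.4, 0.5, 0.7]
grip_width: 0.0396
```

Request:
drive_tool --pt "0.04 -0.04 0 0 0 0 0.1" --pt "0.045 -0.04 0 0 0 0 0" --pt "0.045 -0.04 0 0 0 0 0" --pt "0.045 -0.03 0 0 0 0 0" --pt "0.045 -0.02 0 0 0 0 0"

```text
time: 10.42
position: [0.4192, -0.0897, 0.2219]
tool_rot: [0.766, 0.643, -0.0, -0.001]
ft_force: [-0.3, 0.7, 0.2]
grip_width: 0.0019
```

```bash
python3 - <<'E'
from h import *
a,d,m=pts("top"); b,_,_=pts("side")
W=world(d,m); hsv=cv2.cvtColor(a,cv2.COLOR_BGR2HSV)
k=(hsv[...,0]>95)&(hsv[...,0]<125)&(hsv[...,1]>90)&(d>0)&(W[...,1]<-.25)
print("jug",np.percentile(W[k],[0,1,99,100],axis=0).round(3))
r=W[k&(W[...,2]>.097)]; print("rim",r.min(0),r.max(0))
# canisters
for n,(x,y) in dict(c1=(.6726,.0139),c3=(.5108,.064),c2=(.617,.119)).items():
    q=W[(W[...,2]>.1)&(W[...,2]<.12)&(np.hypot(W[...,0]-x,W[...,1]-y)<.04)&(d>0)]; print(n,(q.max(0)+q.min(0))/2 if len(q) else None)
cv2.imwrite("pics/c1.png",np.vstack([a[80:330,120:480],b[150:420,200:560]]))
print(robot.get_obs()["position"])
E
```

```text
jug [[ 0.547 -0.416  0.004]
 [ 0.548 -0.41   0.007]
 [ 0.626 -0.296  0.109]
 [ 0.627 -0.292  0.112]]
rim [ 0.54706446 -0.38548251  0.09733797] [ 0.62734567 -0.29224368  0.11247729]
c1 [0.67342667 0.01408162 0.10978225]
c3 [0.51075225 0.0644837  0.10928863]
c2 [0.61763825 0.11939039 0.11004492]
[ 0.41731459 -0.0867704   0.22155614]
```

View pics/c1.png

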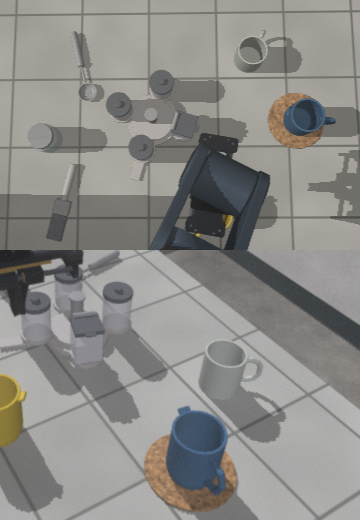

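The side view shows the jug upright with its foot well inside the trivet, measured centre about (0.587,-0.344), and the rack has not turned. Next I'll push the pointer canister clockwise with the closed fingers from the emptied gap.

```bash
python3 - <<'E'
from h import *
goal(.507,.008,.2,20); print(robot.get_obs()["q"].round(2))
E
```

```text
shift [0.1085 0.0725 0.0214] turnz -29.7 tilt [-0.005  0.004 -1.   ]
[-0.47  0.26  1.9   0.    0.98 -0.3 ]
```

Request:
drive_tool --pt "0.036 0.024 0 0 0 0 0" --pt "0.036 0.024 0 0 0 0 0" --pt "0.036 0.024 0 0 0 -10 0" --pt "0 0 0 0 0 -10 0" --pt "0 0 0 0 0 -10 0"

```text
time: 11.15
position: [0.5115, 0.0022, 0.2217]
tool_rot: [0.57, 0.821, -0.0, -0.0]
ft_force: [-0.0, -0.3, 0.2]
grip_width: 0.0002
```

```bash
python3 - <<'E'
from h import *
goal(.507,.008,.068,20); 
im,d,m=pts("wrist"); cv2.imwrite("pics/w2.png",im)
E
```

```text
shift [ 0.007  -0.0021  0.1537] turnz 0.4 tilt [-0. -0. -1.]
```

View pics/w2.png

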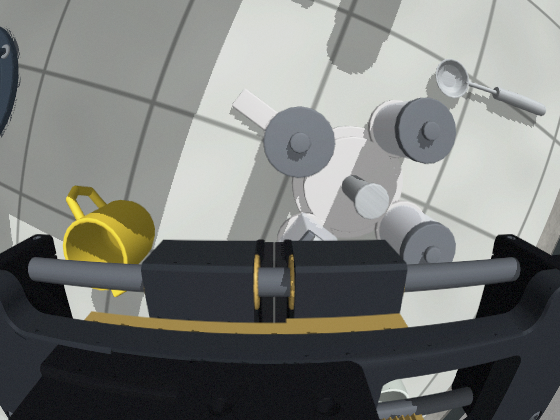

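The fisheye view shows the pointer canister at (300,142) and the fingers over the free gap to its -y side. I'll descend while watching the force.

Request:
drive_tool --pt "0.006 -0.002 0.03 0 0 0 0" --pt "0 0 0.03 0 0 0 0" --pt "0 0 0.03 0 0 0 0" --pt "0 0 0 0 0 0 0"

```text
time: 11.7
position: [0.5055, 0.007, 0.1302]
tool_rot: [0.574, 0.819, -0.001, -0.002]
ft_force: [-0.3, 0.4, 0.3]
grip_width: 0.0005
```

Request:
drive_tool --pt "0 0 0.02 0 0 0 0" --pt "0 0 0.02 0 0 0 0" --pt "0 0 0.02 0 0 0 0" --pt "0 0 0 0 0 0 0"

```text
time: 12.2
position: [0.5071, 0.0069, 0.0721]
tool_rot: [0.574, 0.819, -0.0, -0.0]
ft_force: [0.2, 0.7, 0.6]
grip_width: 0.0002
```

Request:
drive_tool --pt "0.004 0 0 0 0 3 0" --pt "0.0045 0 0 0 0 3 0" --pt "0.0045 0 0 0 0 3 0" --pt "0.0045 0 0 0 0 3 0" --pt "0.0045 0 0 0 0 3 0"

```text
time: 12.82
position: [0.5031, 0.0279, 0.0738]
tool_rot: [0.676, 0.737, 0.001, 0.002]
ft_force: [-0.7, -1.1, -0.3]
grip_width: 0.0004
```

Request:
drive_tool --pt "0.0047 0 0 0 0 3 0" --pt "0.0047 0 0 0 0 3 0" --pt "0.0047 0 0 0 0 3 0" --pt "0.0047 0 0 0 0 3 0" --pt "0.0047 0 0 0 0 3 0"

```text
time: 13.45
position: [0.5034, 0.0512, 0.0738]
tool_rot: [0.767, 0.642, 0.001, 0.001]
ft_force: [-0.0, -3.1, -0.8]
grip_width: 0.0004
```

Request:
drive_tool --pt "0.0047 0 0 0 0 3 0" --pt "0.0047 0 0 0 0 3 0" --pt "0.0047 0 0 0 0 3 0" --pt "0.0047 0 0 0 0 3 0" --pt "0.0047 0 0 0 0 3 0"

```text
time: 14.08
position: [0.5098, 0.0738, 0.0738]
tool_rot: [0.844, 0.537, 0.001, 0.001]
ft_force: [0.1, -3.1, 0.3]
grip_width: 0.0006
```

Request:
drive_tool --pt "0.0047 0 0 0 0 3 0" --pt "0.0047 0 0 0 0 3 0" --pt "0.0047 0 0 0 0 3 0" --pt "0.0047 0 0 0 0 3 0" --pt "0.0047 0 0 0 0 3 0"

```text
time: 14.7
position: [0.5218, 0.0943, 0.0738]
tool_rot: [0.907, 0.422, 0.001, 0.001]
ft_force: [-0.3, -1.2, 0.6]
grip_width: 0.0005
```

```bash
python3 - <<'E'
from h import *
p=robot.get_obs()["position"]-[.592,.039,0]; print(p,np.degrees(np.arctan2(p[1],p[0]))%360,np.hypot(p[0],p[1]))
a,d,m=pts("top"); cv2.imwrite("pics/t3.png",a)
W=world(d,m)
print(robot.get_obs()["q"])
for th in range(170,60,-5):
    x,y=.592+.085*np.cos(np.radians(th)),.039+.085*np.sin(np.radians(th))
    print(th,W[(np.hypot(W[...,0]-x,W[...,1]-y)<.012)&(d>0)][:,2].mean().round(3),end="; ")
E
```

```text
[-0.07020051  0.05527434  0.073803  ] 141.78387951462483 0.08934967835164902
[-3.12831028e-02  6.29883887e-01  1.79369976e+00 -4.35790230e-05
  7.14399501e-01  6.69699144e-01]
170 0.28; 165 0.313; 160 0.377; 155 0.414; 150 0.417; 145 0.417; 140 0.416; 135 0.415; 130 0.413; 125 0.41; 120 0.405; 115 0.401; 110 0.396; 105 nan; 100 nan; 95 nan; 90 nan; 85 nan; 80 nan; 75 0.005; 70 0.002; 65 0.001; <stdin>:8: RuntimeWarning: Mean of empty slice.
  ret = ret.dtype.type(ret / rcount)
```

Request:
drive_tool --pt "0.0031 0 0 0 0 2 0" --pt "0.0031 0 0 0 0 2 0" --pt "0.0031 0 0 0 0 2 0" --pt "0.0031 0 0 0 0 2 0" --pt "0.0031 0 0 0 0 2 0"

```text
time: 15.38
position: [0.5324, 0.1057, 0.0736]
tool_rot: [0.94, 0.342, 0.001, 0.0]
ft_force: [-0.1, 0.4, 0.9]
grip_width: 0.0002
```

Request:
drive_tool --pt "0.0031 0 0 0 0 2 0" --pt "0.0031 0 0 0 0 2 0" --pt "0.0031 0 0 0 0 2 0" --pt "0.0031 0 0 0 0 2 0" --pt "0.0031 0 0 0 0 2 0"

```text
time: 16.0
position: [0.5449, 0.1148, 0.0736]
tool_rot: [0.966, 0.259, 0.001, 0.0]
ft_force: [0.5, 0.2, -0.7]
grip_width: 0.0003
```

Request:
drive_tool --pt "0.0031 0 0 0 0 2 0" --pt "0.0031 0 0 0 0 2 0" --pt "0.0031 0 0 0 0 2 0" --pt "0 0 0 0 0 0 0" --pt "0 0 0 0 0 0 0"

```text
time: 16.62
position: [0.5521, 0.1192, 0.0724]
tool_rot: [0.978, 0.208, 0.0, 0.0]
ft_force: [0.2, 0.2, -0.6]
grip_width: 0.0006
```

```bash
python3 - <<'E'
from h import *
p=robot.get_obs()["position"]-[.592,.039,0]; print(p,np.degrees(np.arctan2(p[1],p[0]))%360,np.hypot(p[0],p[1]))
b,_,_=pts("side"); cv2.imwrite("pics/s4.png",cv2.resize(b[100:320,130:400],None,fx=2,fy=2))
E
```

```text
[-0.03990155  0.08017133  0.07236706] 116.45969016175256 0.08955208770630467
```

View pics/s4.png

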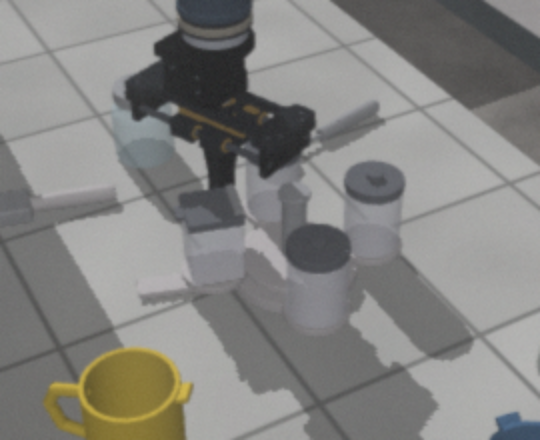

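The square canister is at the pointer (about (215,235) in this crop) and the finger has no load. I'll retract straight up and clear the view.

Request:
drive_tool --pt "0 0 -0.03 0 0 0 0" --pt "0 0 -0.04 0 0 0 0" --pt "0 0 -0.05 0 0 0 0" --pt "0 0 -0.05 0 0 0 0" --pt "0 0 -0.02 0 0 0 0"

```text
time: 17.3
position: [0.5534, 0.1193, 0.2656]
tool_rot: [0.978, 0.208, 0.003, 0.001]
ft_force: [-1.0, 0.0, -0.5]
grip_width: 0.0006
```

```bash
python3 - <<'E'
from h import *
goal(.37,.35,.26,-70)
E
```

```text
shift [-0.0734 -0.2854  0.0045] turnz 4.1 tilt [ 0.006  0.    -1.   ]
```

Request:
drive_tool --pt "-0.013 -0.05 0 0 0 0 0" --pt "-0.013 -0.05 0 0 0 0 0" --pt "-0.013 -0.05 0 0 0 0 0" --pt "-0.013 -0.05 0 0 0 0 0" --pt "-0.013 -0.05 0 0 0 0 0"

```text
time: 17.92
position: [0.3895, 0.322, 0.2621]
tool_rot: [0.978, 0.208, -0.0, -0.0]
ft_force: [0.2, 0.6, 0.6]
grip_width: 0.0002
```

Request:
drive_tool --pt "-0.01 -0.05 0 0 0 0 0" --pt "-0.01 -0.03 0 0 0 0 0" --pt "0 0 0 0 0 0 0" --pt "0 0 0 0 0 0 0"

```text
time: 18.42
position: [0.3403, 0.3855, 0.262]
tool_rot: [0.978, 0.208, 0.0, 0.0]
ft_force: [-0.4, -0.2, -0.2]
grip_width: 0.0004
```

```bash
python3 - <<'E'
from h import *
a,d,m=pts("top"); b,_,_=pts("side")
W=world(d,m)
for th in (162.8,72.8,-17.2,-107.2):
    x,y=.592+.085*np.cos(np.radians(th)),.039+.085*np.sin(np.radians(th))
    q=W[(W[...,2]>.1)&(W[...,2]<.12)&(np.hypot(W[...,0]-x,W[...,1]-y)<.042)&(d>0)]
    c=(q.max(0)+q.min(0))/2-[.592,.039,0]; print(th,c,np.degrees(np.arctan2(c[1],c[0])),len(q))
old=np.load("top0.npz")["im"]; print("diff")
for n,(u,v,w,h) in dict(jar=(140,200,45,40),brush=(160,240,45,85),spoon=(185,105,40,70),mug=(350,105,45,50)).items():
    s=np.s_[v:v+h,u:u+w]; print(n,np.abs(a[s].astype(int)-old[s]).mean())
cv2.imwrite("pics/f.png",np.vstack([a[80:330,100:480],b[150:420,180:560]]))
E
```

```text
162.8 [-0.08345605  0.02312032  0.10826004] 164.5153598405663 559
72.8 [0.02309336 0.08228952 0.10969268] 74.32399537019062 491
-17.2 [ 0.08260474 -0.02375004  0.109087  ] -16.040695027916822 479
-107.2 [-0.02301866 -0.08220678  0.10977626] -105.64273565086441 499
diff
jar 2.882037037037037
brush 2.4120261437908495
spoon 2.9645238095238096
mug 2.7205925925925927
```

View pics/f.png

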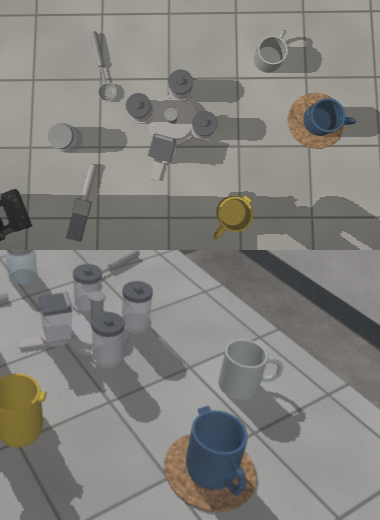

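The square canister is at the pointer and the jug is on the trivet. The bystanders show no image change beyond noise. The rack measures 1–2° short, so I'll re-measure more precisely, before against now with the same estimator, to see whether that is real.

```bash
python3 - <<'E'
from h import *
from scipy.optimize import minimize
f=np.load("top0.npz"); im,d,m=pts("top")
def ang(W,d,ths):
    out=[]
    for th in ths:
        x,y=.592+.085*np.cos(np.radians(th)),.039+.085*np.sin(np.radians(th))
        q=W[(W[...,2]>.1)&(W[...,2]<.12)&(np.hypot(W[...,0]-x,W[...,1]-y)<.042)&(d>0)]
        c=cv2.minEnclosingCircle(q[:,:2].astype(np.float32))[0]; mm=q.mean(0); out+=[[*c,mm[0],mm[1]]]
    return np.array(out)
A=ang(world(f["d"],f),f["d"],(162.8,72.8,-17.2)); B=ang(world(d,m),d,(72.8,-17.2,-107.2))
print(A.round(4));print(B.round(4))
for s in (slice(0,2),slice(2,4)):
    print("72.8/-17.2 line dir before",np.degrees(np.arctan2(*(A[1,s]-A[2,s])[::-1])),"after",np.degrees(np.arctan2(*(B[0,s]-B[1,s])[::-1])))
    print("diag before",np.degrees(np.arctan2(*(A[0,s]-A[2,s])[::-1])),"after",np.degrees(np.arctan2(*(B[0,s]-B[2,s])[::-1])))
E
```

```text
[[0.5072 0.061  0.5106 0.0636]
 [0.6176 0.1199 0.6166 0.1195]
 [0.673  0.0142 0.6725 0.0138]]
[[ 0.6153  0.1208  0.6144  0.1206]
 [ 0.6738  0.0161  0.6731  0.0162]
 [ 0.5695 -0.0426  0.5689 -0.0427]]
72.8/-17.2 line dir before 117.64999598250098 after 119.18668559953421
diag before 164.24323881547642 after 74.33596978411175
72.8/-17.2 line dir before 117.86130455449349 after 119.31594804190884
diag before 162.90402471039621 after 74.40750295421721
```

Both estimates agree that the rack rests about 1.5° short of the click, consistent with friction in the detent. There is plenty of time, so I'll nudge it the rest of the way.

Request:
drive_tool --pt "0.01 0.03 0 0 0 0 0" --pt "0.01 0.05 0 0 0 0 0" --pt "0.013 0.05 0 0 0 0 0" --pt "0.013 0.05 0 0 0 0 0" --pt "0.013 0.05 0 0 0 0 0"

```text
time: 19.2
position: [0.489, 0.1975, 0.2621]
tool_rot: [0.978, 0.207, 0.0, -0.0]
ft_force: [1.4, 1.3, -0.2]
grip_width: 0.0003
```

Request:
drive_tool --pt "0.013 0.05 0 0 0 0 0" --pt "0.013 0.05 0 0 0 0 0" --pt "0 0 0 0 0 0 0"

```text
time: 19.58
position: [0.555, 0.1149, 0.2619]
tool_rot: [0.979, 0.205, 0.001, 0.001]
ft_force: [-0.3, 0.2, 0.2]
grip_width: 0.0005
```

Request:
drive_tool --pt "0 0 0.03 0 0 0 0" --pt "0 0 0.04 0 0 0 0" --pt "0 0 0.05 0 0 0 0" --pt "0 0 0.04 0 0 0 0" --pt "0 0 0.03 0 0 0 0"

```text
time: 20.2
position: [0.5507, 0.1193, 0.0703]
tool_rot: [0.978, 0.208, -0.001, -0.0]
ft_force: [0.5, -0.6, -1.2]
grip_width: 0.0005
```

Request:
drive_tool --pt "0.0047 0 0 0 0 3 0" --pt "0.0047 0 0 0 0 3 0" --pt "0.0047 0 0 0 0 3 0" --pt "0.0031 0 0 0 0 2 0" --pt "0 0 0 0 0 0 0"

```text
time: 20.82
position: [0.5682, 0.1252, 0.0722]
tool_rot: [0.994, 0.114, 0.0, -0.0]
ft_force: [-0.3, -0.2, -0.2]
grip_width: 0.0008
```

```bash
cat >> h.py <<'E'
def rack():
    p=robot.get_obs()["position"]-[.592,.039,0]; print("finger",np.degrees(np.arctan2(p[1],p[0])),np.hypot(p[0],p[1]))
    im,d,m=pts("top"); W=world(d,m)
    for th in (-17.2,-107.2):
        x,y=.592+.085*np.cos(np.radians(th)),.039+.085*np.sin(np.radians(th))
        q=W[(W[...,2]>.1)&(W[...,2]<.12)&(np.hypot(W[...,0]-x,W[...,1]-y)<.042)&(d>0)]
        if len(q): print(th,cv2.minEnclosingCircle(q[:,:2].astype(np.float32))[0],q.mean(0).round(4),len(q))
E
python3 -c "from h import *; rack()"
```

```text
finger 105.4613023080247 0.08939142324299196
-17.2 (0.6740638017654419, 0.016307944431900978) [0.673  0.0161 0.1083] 479
-107.2 (0.5695414543151855, -0.04262700304389) [ 0.5688 -0.0428  0.1082] 493
```

Request:
drive_tool --pt "0.0031 0 0 0 0 2 0" --pt "0.0031 0 0 0 0 2 0" --pt "0 0 0 0 0 0 0" --pt "0 0 0 0 0 0 0"

```text
time: 21.38
position: [0.5743, 0.1264, 0.072]
tool_rot: [0.997, 0.079, 0.0, 0.0]
ft_force: [0.4, -0.3, -0.3]
grip_width: 0.0009
```

```bash
python3 -c "from h import *; rack()"
```

```text
finger 101.42285692483324 0.08913382412683457
-17.2 (0.6733243465423584, 0.014127830043435097) [0.6724 0.0137 0.1082] 481
-107.2 (0.5669214725494385, -0.042173370718955994) [ 0.5665 -0.0418  0.108 ] 497
```

Request:
drive_tool --pt "0.0015 0 0 0 0 1 0" --pt "0 0 0 0 0 0 0" --pt "0 0 0 0 0 0 0"

```text
time: 21.8
position: [0.5758, 0.1266, 0.072]
tool_rot: [0.998, 0.07, 0.0, 0.0]
ft_force: [0.1, -0.2, 0.3]
grip_width: -0.0
```

```bash
python3 -c "from h import *; rack()"
```

```text
finger 100.46140966589971 0.08910283996356852
-17.2 (0.6730096340179443, 0.013468808494508266) [0.6722 0.0131 0.1082] 484
-107.2 (0.5660997629165649, -0.04159215837717056) [ 0.5658 -0.0414  0.1081] 497
```

The first nudge put the canister where its predecessor started, within 0.5 mm, and the second went about 0.4° further. That is within measurement noise of the click. Backing off, retracting and doing a final check.

Request:
drive_tool --pt "-0.006 0 0 0 0 0 0" --pt "-0.01 0 0 0 0 0 0" --pt "0 0 -0.03 0 0 0 0" --pt "0 0 -0.05 0 0 0 0" --pt "0 0 -0.06 0 0 0 0"

```text
time: 22.48
position: [0.5581, 0.1242, 0.2123]
tool_rot: [0.998, 0.07, -0.002, -0.0]
ft_force: [-0.1, 0.6, 0.3]
grip_width: 0.0001
```

Request:
drive_tool --pt "-0.03 -0.045 -0.05 0 0 0 0" --pt "-0.03 -0.045 0 0 0 0 0" --pt "-0.03 -0.045 0 0 0 0 0" --pt "-0.03 -0.045 0 0 0 0 0" --pt "-0.03 -0.045 0 0 0 0 0"

```text
time: 23.1
position: [0.3832, 0.3207, 0.2544]
tool_rot: [0.998, 0.07, -0.0, 0.0]
ft_force: [0.5, 1.1, 0.0]
grip_width: 0.0003
```

Request:
drive_tool --pt "0 0 0 0 0 0 0" --pt "0 0 0 0 0 0 0" --pt "0 0 0 0 0 0 0" --pt "0 0 0 0 0 0 0"

```text
time: 23.6
position: [0.3862, 0.3192, 0.2544]
tool_rot: [0.998, 0.069, 0.0, 0.0]
ft_force: [0.3, -0.8, 0.2]
grip_width: 0.0007
```

```bash
python3 - <<'E'
from h import *
rack()
a,d,m=pts("top"); W=world(d,m); hsv=cv2.cvtColor(a,cv2.COLOR_BGR2HSV)
k=(hsv[...,0]>95)&(hsv[...,0]<125)&(hsv[...,1]>90)&(d>0)&(W[...,1]<-.25)
print(W[k].min(0),W[k].max(0))
old=np.load("top0.npz")["im"]
for n,(u,v,w,h) in dict(jar=(140,200,45,40),brush=(160,240,45,85),spoon=(185,105,40,70),mug=(350,105,45,50)).items():
    s=np.s_[v:v+h,u:u+w]; print(n,np.abs(a[s].astype(int)-old[s]).mean())
cv2.imwrite("pics/f2.png",a[80:330,100:480])
E
```

```text
finger 126.29329664766334 0.3476489236053212
-17.2 (0.6730125546455383, 0.012732202187180519) [0.6722 0.0131 0.1082] 482
-107.2 (0.5663769245147705, -0.04149991273880005) [ 0.5658 -0.0414  0.108 ] 496
[ 0.54685406 -0.41762715  0.00632316] [ 0.62688997 -0.29219679  0.1110314 ]
jar 6.705555555555556
brush 8.739433551198257
spoon 7.263690476190476
mug 6.774962962962963
```

View pics/f2.png

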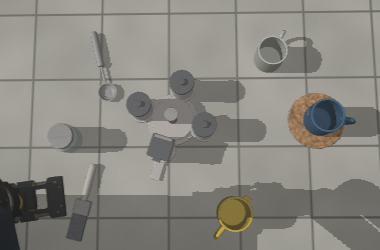

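The final top view shows the square canister on the pointer at (161,150) and the jug on the trivet at (325,117). The bystanders are where they started. The larger image difference is about the same for all four, so it comes from a lighting change.

```bash
python3 -c "
from rig import robot
print(robot.hand_in())"
```

```text
the job is handed in; nothing more can be done
None
```

I lifted the blue jug out by its rim without turning the rack and set it upright on the cork trivet. Then I turned the rack one quarter turn clockwise with the closed fingers, and the job is handed in. It took about 24 s of the 56 s allowed.

**Jug:** its measured centre is (0.587, -0.344), within a few mm of the trivet centre, and its foot is fully on the cork.

**Rack:** it first came to rest about 1.5° short of the click, so I went back and nudged it. The last check put it about 0.5° past nominal, close to the measurement noise, with the square canister at the pointer.

**Bystanders:** the jar, mug, brush and spoon look unmoved in the last picture. My image-difference check rose on all four at the end (from about 3 to 7–9). I put that down to a lighting change, because the rise was similar for all four and their positions match the start. I did not measure their positions separately.

**Forces:** the highest reading at the end of any move was about 5 N, when the jug was being carried and set down.

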